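# Lock the hand mill's crank with its pin

## Robot

A 7-joint arm with a two-finger parallel gripper is mounted at the origin on a cart in front of the work surface, level with it; the furniture and walls round the work are solid. World frame = base frame: x ahead of the robot, y to its left, z up, the work surface at z = 0. Lengths are in m, angles in rad, forces in N, time in s.
With the tool pointing down it reaches from about 0.4 to 0.875 m from the base axis. Payload 19.3 kg.
Tool frame: the origin (TCP) lies at the very end of the fingers, on their centre line; the grasp point (between the pads) lies 19 mm behind it; z points along the fingers, y is the line along which they close (so a half turn about z gives the same grasp; the last joint's range is limited). The gripper opens to 85 mm and grips with 20 to 120 N. Pads are 22 mm wide; open, the fingers measure 114 mm over their backs; the gripper's body (76 mm by 85 mm) begins 54 mm behind the grasp point. The pads swing forward as they close: fully open they stand 13 mm farther back than shut.
Start: joints at [-1.19, 0.521, -0.036, 1.599, 0.021, 1.021, -0.113], TCP at [0.272, 0.563, 0.231] pointing down, gripper open.
Joint ranges: [-2.91, 2.91], [-0.3, 2.13], [-1.5, 1.42], [0.17, 2.43], [-1.26, 4.41], [0.16, 1.93], [-2.52, 2.52]. Speed limits (rad/s): [1.89, 1.89, 2.39, 2.39, 3.01, 3.01, 3.01].

## Interface

Orientations are given as [roll, pitch, yaw] about the fixed x, y, z axes, in that order (R = Rz(yaw) Ry(pitch) Rx(roll)).
In Python, from workcell import bot gives the robot as it stands.
- The arm moves only by the shell command python3 -m crank 'ROWS' [FORCE]. ROWS is a JSON object of lists of equal length, an entry for each row: "travel": the shift along the world's x, y, z in cm, a list of three; "turn": the turn, a rotation vector about the world's x, y, z in degrees, a list of three; "gripper": the closure, from 0 (fully open) to 1 (shut). A call has exactly 5 rows; each row is the pose to reach, as a shift and turn from the pose commanded when the call began; what a row does not reach only later rows make up. A row lasts 1/10 s, in which the tool goes at most 50 mm and 8.59 degrees, less where a joint would pass 70% of its speed; a pose out of reach is approached as far as the arm can. A call with a gripper value outside its range is refused whole. The fingers move at their own pace and stop on an object; FORCE is the grip in N (left out, the last holds). Time passes only in rows, so rows that repeat a pose let the fingers close, or fill a call up. It gives the time, the measured TCP pose, the force, the opening and the grip force at its end, in the units of the state.
- bot.observe(): the state, without advancing time (a new reading comes with each control period).
- bot.grab_frame(name): name is "side" or "top"; returns a dict with "pixels" (384x512x3 uint8, red, green, blue), "fx", "fy", "cx", "cy" (pixels), "dist" ([k1, k2, p1, p2, k3] as OpenCV has them; the pictures are not rectified), "extrinsics" (4x4, takes a point from world to camera coordinates). Camera axes: x right, y down, z forward; pixel columns grow to the right and rows downward; lengths in m; the calibration is good to about 2 mm. A picture is of the moment at which its call begins. There is no depth.
- bot.job_done(): hands the job in; it is judged then, once.
The state is a dict: "clock": time; "qpos": joint angles; "qd": joint speeds; "joint_efforts": joint torques, N m; "position": TCP position; "tool_rot": TCP orientation; "force": force on the tool from outside, world axes, zero at the start; "moment": the same for the moment, N m; "grip_width": finger opening in m; "finger_force": force on a finger pad.
Only numpy, scipy, OpenCV 4.12 (cv2) and the standard library are available. Lean on these libraries where they do the work, as an engineer would, in place of code of your own. Each camera call takes 0.05 s, during which the arm holds its last target. There are 200 camera calls.

## Task

Lock the hand-cranked herb mill for storage: take the lock pin from its wooden stand, stand it in the guide hole on the mill's lid and let go, then turn the crank slowly counterclockwise (seen from above) until the pin drops into the collar's hidden hole and you feel the crank come up against it. Let go of the crank and press the pin fully home, ending with a firm push of 10 to 25 N; never force the pin, and leave the other things where they are.

Things in the scene. Friction and masses are not known exactly. Their poses are not given: they have to be found in the camera images.
- mill: the mill, fixed: a 190 x 150 x 12 mm pale wooden board with a square 124 x 124 mm aluminium casing on it, lid top 56 mm above the table. Origin: on the crank's vertical axis, at table height; z up; x points from the axis to the guide hole. The pin is forced by more than 20 N from the turning collar (11 N at the crank handle) or 40 N in all from the mill
- collar_top (a point): on the crank's axis, 44 mm above the table, at the top of the flat steel collar that turns with the crank inside the casing, hidden by the lid. The collar is 14 mm thick and has a single through hole 12.6 mm wide, 42 mm from the axis
- mill_plug (a joint): travel (m, downwards, 0 to 0.011) of a stiff rubber plug in the floor hole that lies below the collar in line with the guide; its top starts 24 mm above the table; it yields under about 4 N and stays where it is pushed
- guide_mouth (a point): centre of the mouth of the guide hole: a straight vertical hole, 12.5 mm wide and 22 mm deep, through a 30 x 36 mm rectangular boss (12 mm above the lid) and on through the lid to the collar. The mouth is 68 mm above the table and 42 mm from the crank axis along the mill's x
- crank_handle (a point): on the axis of the crank's upright round black handle (16 mm across, from 73 to 125 mm above the table, 75 mm from the crank axis), 105 mm above the table; may be pushed, or held lightly, round its circle about the mill's origin; a push on it acts 1.8 times as strongly on the caught pin
- pin: the lock pin, loose, about 45 g: steel shank 10 mm across, 54 mm long, tapered tip (4 mm), round black head 22 mm across, 16 mm high. Origin: the tip; z towards the head. It starts tip down in the stand. In the guide with its tip on the collar its shoulder is 30 mm above the guide's mouth; dropped into the collar, on the plug, 7 to 10 mm; fully home 0
- pin_shoulder (a point): underside of the pin's head on its axis, 54 mm above the tip
- stand: small wooden stand, fixed, 60 x 60 mm and 45 mm high on a 75 mm foot, with one hole 13 mm wide and 40 mm deep in its top that holds the pin. Origin: centre of its underside; pin axis at its centre; the pin's head is 59 to 75 mm above the table
- mug: white mug, 82 mm across and 94 mm high, to be left alone; origin under its centre
- spice_jar: small glass jar with steel lid, 47 mm across and 69 mm high, to be left alone; origin under its centre
- candle: tealight candle, 38 mm across and 17 mm high, to be left alone; origin under its centre
- small_jar: slim glass jar with steel lid, 41 mm across and 73 mm high, to be left alone; origin under its centre
- mill_crank: the crank, which turns about its own z, origin as the mill: x along the mill's x at one end stop (angle 0), 1.9 rad counterclockwise at the other; starts at 0 to 0.25. At 0 the arm points 2.34 rad from its x. The hole reaches the guide somewhere in 0.65 to 1.35, hidden, new each run. Friction 1 N at the handle. With the pin in, it is caught within about 0.1 rad of play

How it is judged:
By the outcome, as a careful person would: the job done as asked, in the order asked, and still so for the second after the job is handed in, with the robot touching nothing.
It also fails if it takes over 72 s, if anything falls off the work surface, if the arm or the gripper's body presses on something with over 40 N, if the wrist force passes 120 N, or if a joint passes its speed limit or range.

## Working session

There is one attempt and no reset: what is moved stays moved. The work goes in short steps, Python scripts to look and compute and a shell command to move; the robot and the scene stay as the last step left them, time stands still between calls to the robot, and variables do not carry over. Pictures are saved under pics/ and viewed, at most 10 in all, crops included, and the job is handed in when it is done.

```bash
ls; mkdir -p pics
python3 - <<'E'
from workcell import bot
import cv2,numpy as np
for n in("side","top"):
    f=bot.grab_frame(n); cv2.imwrite(f"pics/{n}0.png",cv2.resize(f["pixels"][:,:,::-1],(800,600),interpolation=cv2.INTER_CUBIC))
    print(n,f["fx"],f["fy"],f["cx"],f["cy"],f["dist"]);print(np.round(f["extrinsics"],4))
s=bot.observe();print({k:np.round(v,3) for k,v in s.items()})
E
```

```text
pics
side 392.4565904359284 392.4565904359284 252.86523526103232 184.93177746005196 [0.02942856 0.         0.         0.         0.        ]
[[ 0.0368 -0.9993  0.0011 -0.0279]
 [-0.8656 -0.0324 -0.4997  0.546 ]
 [ 0.4994  0.0175 -0.8662  1.0479]
 [ 0.      0.      0.      1.    ]]
top 488.6300484472501 488.6300484472501 254.00852746206402 198.3149028316751 [-0.03287224  0.          0.          0.          0.        ]
[[-0.0348 -0.9994 -0.0049  0.0132]
 [-0.9763  0.035  -0.2137  0.5825]
 [ 0.2137 -0.0026 -0.9769  1.3474]
 [ 0.      0.      0.      1.    ]]
{'clock': np.float64(0.1), 'qpos': array([-1.19 ,  0.522, -0.036,  1.6  ,  0.021,  1.021, -0.113]), 'qd': array([-0.   , -0.001,  0.001, -0.001, -0.   , -0.   , -0.001]), 'joint_efforts': array([ 4.0000e-03, -9.2847e+01,  1.9850e+00, -3.7053e+01,  1.8000e-02,
        5.0000e-03, -0.0000e+00]), 'position': array([0.272, 0.562, 0.231]), 'tool_rot': array([-3.141,  0.   ,  2.691]), 'force': array([0.239, 0.306, 0.263]), 'moment': array([-0.013, -0.009, -0.026]), 'finger_force': np.float64(0.0), 'grip_width': np.float64(0.085)}
```

View pics/side0.png

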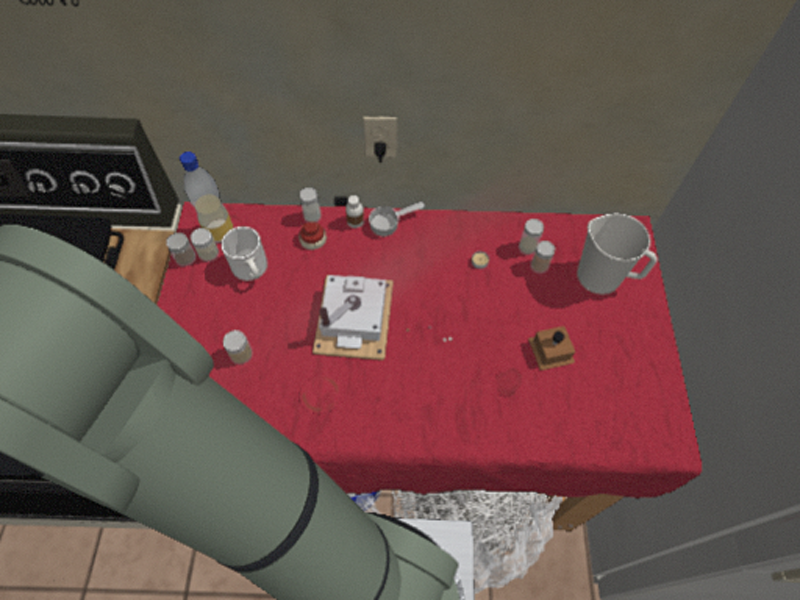

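View pics/top0.png

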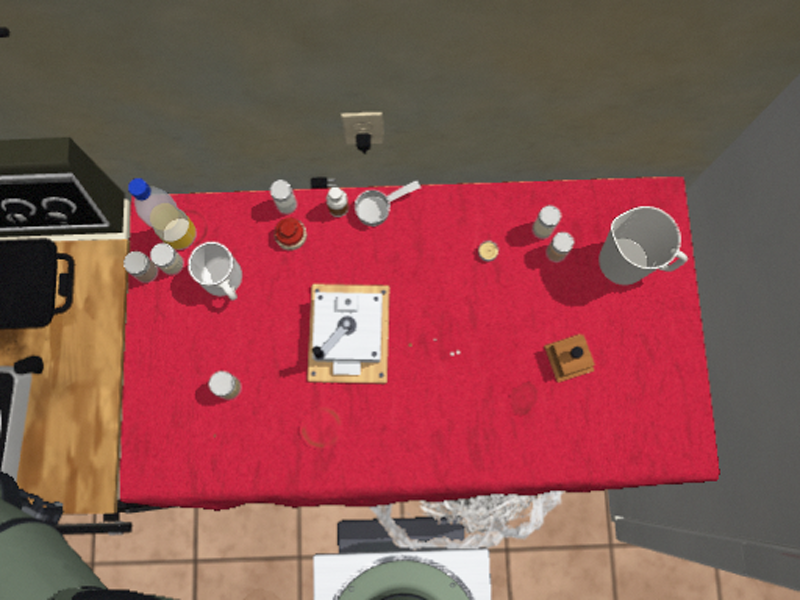

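The side view shows the mill near (352,315) and the pin and stand near (555,345). The top view shows the mill near (348,335), with the boss at its far side near (347,301), the handle near (319,352) and the pin head near (576,352). I'll enlarge these areas in one composite.

Run:
```python
import cv2,numpy as np
from workcell import bot
R={"top":[(190,175),(340,205)],"side":[(190,170),(330,200)]}
rows=[]
for n in R:
    p=bot.grab_frame(n)["pixels"][:,:,::-1]; t=[]
    for (x,y),w in zip(R[n],(66,54)):
        c=cv2.resize(p[y:y+ (74 if w==66 else 50),x:x+(66 if w==66 else 60)],None,fx=6.0 if 0 else 4*1.0,fy=4.0,interpolation=cv2.INTER_CUBIC)
        t.append(cv2.copyMakeBorder(c,0,300-c.shape[0],0,400-c.shape[1],cv2.BORDER_CONSTANT))
    rows.append(np.hstack(t))
im=np.vstack(rows); cv2.imwrite("pics/crop1.png",im)
```

```text
(no output)
```

View pics/crop1.png

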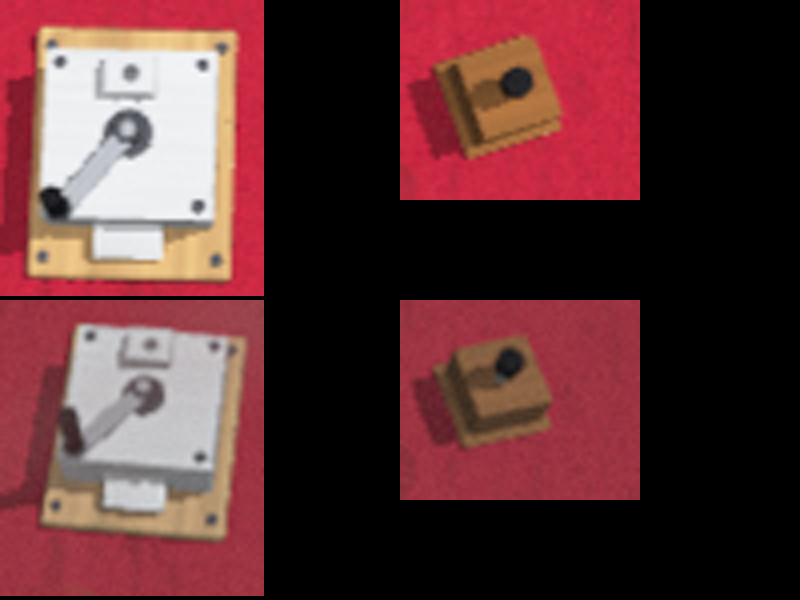

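The top crop shows the guide hole at (130,72), the hub at (127,130), the lid corners at (47,48), (217,52), (214,222) and (40,220), the handle near (54,203) and the pin head at (516,82). In the side crop the hole is at (151,345), the handle top at (68,412) and bottom at (75,447), and the pin head at (510,361).

```bash
cat > h.py <<'E'
import cv2,numpy as np
from workcell import bot
def ray(f,u,v):
    K=np.array([[f["fx"],0,f["cx"]],[0,f["fy"],f["cy"]],[0,0,1]])
    x,y=cv2.undistortPoints(np.array([[[u,v]]],float),K,np.array(f["dist"]))[0,0]
    E=np.array(f["extrinsics"]);R=E[:3,:3]
    return -R.T@E[:3,3], R.T@np.array([x,y,1])
def at(f,u,v,z):
    o,d=ray(f,u,v); return (o+d*(z-o[2])/d[2])[:2]
def proj(f,P):
    E=np.array(f["extrinsics"]);K=np.array([[f["fx"],0,f["cx"]],[0,f["fy"],f["cy"]],[0,0,1]])
    return cv2.projectPoints(np.array([P],float),cv2.Rodrigues(E[:3,:3])[0],E[:3,3],K,np.array(f["dist"]))[0].ravel()
E
python3 - <<'E'
from h import *
T=bot.grab_frame("top");S=bot.grab_frame("side")
c=lambda u,v,ox,oy,bx=0,by=0:((u-bx+.5)/4-.5+ox,(v-by+.5)/4-.5+oy)
tm=lambda u,v:c(u,v,190,175); ts=lambda u,v:c(u,v,340,205,400,0)
sm=lambda u,v:c(u,v,190,170,0,300); ss=lambda u,v:c(u,v,330,200,400,300)
p=lambda n,*a:print(n,np.round(np.array([at(*x) for x in a])*1e3,1).tolist())
p("guide T,S",(T,*tm(130,72),.068),(S,*sm(151,345),.068))
p("lid T",*[(T,*tm(*q),.056) for q in((47,48),(217,52),(214,222),(40,220))])
p("lid S",*[(S,*sm(*q),.056) for q in((78,326),(230,346),(211,470),(60,460))])
p("board T",*[(T,*tm(*q),.012) for q in((40,28),(236,33),(232,280),(28,274))])
p("hub T,S z.068",(T,*tm(127,130),.068),(S,*sm(144,395),.068))
p("handle top T,S",(T,*tm(50,198),.125),(S,*sm(68,412),.125))
p("handle bot T,S",(T,*tm(60,208),.073),(S,*sm(75,447),.073))
p("pin T,S",(T,*ts(516,82),.072),(S,*ss(510,361),.069))
p("stand top T",*[(T,*ts(*q),.045) for q in((465,64),(532,38),(560,113),(484,146))])
E
```

```text
guide T,S [[601.6, 84.0], [604.0, 78.3]]
lid T [[624.6, 145.0], [617.1, 21.1], [492.1, 27.0], [498.0, 151.5]]
lid S [[627.2, 141.8], [612.6, 13.8], [497.6, 23.8], [502.0, 144.6]]
board T [[651.2, 154.8], [642.0, 7.1], [455.5, 16.1], [465.1, 165.7]]
hub T,S z.068 [[559.0, 87.0], [557.0, 80.7]]
handle top T,S [[502.1, 136.8], [509.0, 131.9]]
handle bot T,S [[503.4, 135.3], [505.5, 131.3]]
pin T,S [[491.2, -329.4], [495.4, -335.8]]
stand top T [[509.9, -299.9], [527.2, -350.2], [471.6, -365.7], [449.8, -308.9]]
```

Fused estimates: mill axis about (558,84) with yaw about -3°, guide mouth about (602,82), handle about (505,134), and pin about (493,-332) mm. The two cameras disagree by about 6 mm, and I'll correct that once I hold the pin. Moving over the pin now.

```bash
python3 -m crank '{"travel":[[4,-3,0],[7,-7,0],[11,-11,0],[14,-15,0],[18,-19,0]],"turn":[[0,0,0],[0,0,0],[0,0,0],[0,0,0],[0,0,0]],"gripper":[0,0,0,0,0]}'
python3 -m crank '{"travel":[[3,-4,0],[6,-8,0],[8,-12,0],[10,-17,0],[10,-22,0]],"turn":[[0,0,0],[0,0,0],[0,0,0],[0,0,0],[0,0,0]],"gripper":[0,0,0,0,0]}'
python3 -m crank '{"travel":[[0,-5,0],[0,-10,0],[-1,-15,0],[-2,-20,0],[-3,-24,0]],"turn":[[0,0,0],[0,0,0],[0,0,0],[0,0,0],[0,0,0]],"gripper":[0.3,0.3,0.3,0.3,0.3]}'
```

```text
clock: 0.8
position: [0.444, 0.38, 0.2315]
tool_rot: [3.142, -0.0, 2.691]
force: [1.3, 0.9, 0.6]
grip_width: 0.0856
finger_force: 0.0
clock: 1.3
position: [0.5445, 0.1636, 0.231]
tool_rot: [3.141, 0.001, 2.69]
force: [0.6, -0.5, -0.1]
grip_width: 0.0855
finger_force: 0.0
clock: 1.8
position: [0.5124, -0.0771, 0.2314]
tool_rot: [-3.141, 0.0, 2.69]
force: [0.1, 0.2, 0.7]
grip_width: 0.0599
finger_force: 0.0
```

```bash
python3 -m crank '{"travel":[[-0.5,-5,0],[-1,-10,0],[-2,-15,-2],[-2.5,-20,-4],[-2.9,-24.5,-6]],"turn":[[0,0,0],[0,0,0],[0,0,0],[0,0,0],[0,0,0]],"gripper":[0.3,0.3,0.3,0.3,0.3]}'
python3 -m crank '{"travel":[[0,0,-2],[0,0,-4],[0,0,-5],[0,0,-5],[0,0,-5]],"turn":[[0,0,0],[0,0,0],[0,0,0],[0,0,0],[0,0,0]],"gripper":[0.3,0.3,0.3,0.3,0.3]}'
python3 - <<'E'
from h import *
ims=[]
for n in("top","side"):
    f=bot.grab_frame(n); P=bot.observe()["position"]; u,v=proj(f,P); print(n,P,u,v,proj(f,[P[0],P[1],.075]))
    x,y=int(u)-33,int(v)-35
    print(x,y)
    ims.append(cv2.resize(f["pixels"][y:y+70,x:x+66,::-1],None,fx=6,fy=6,interpolation=cv2.INTER_CUBIC))
cv2.imwrite("pics/c2.png",np.hstack(ims))
E
```

```text
clock: 2.3
position: [0.4844, -0.3136, 0.1745]
tool_rot: [-3.142, 0.001, 2.691]
force: [1.2, 0.4, 0.3]
grip_width: 0.0599
finger_force: 0.0
clock: 2.8
position: [0.4852, -0.3115, 0.1254]
tool_rot: [-3.142, 0.001, 2.691]
force: [-0.5, -1.0, -0.1]
grip_width: 0.0595
finger_force: 0.0
top [ 0.4853995  -0.31160788  0.12571458] 366.7209299610978 224.31017136379853 [362.76964681 227.21261332]
333 189
side [ 0.48542456 -0.31164195  0.12580024] 353.6952244975352 209.36605001334195 [350.0347987 216.6657243]
320 174
```

View pics/c2.png

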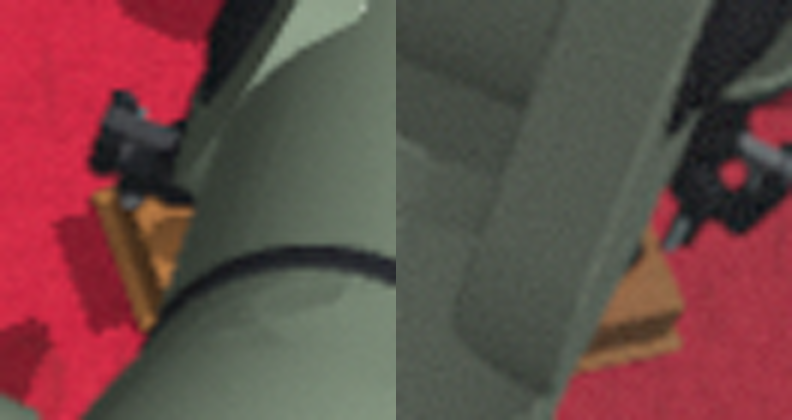

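The arm hides the pin in both views; only the fingers and part of the stand show (stand near (150,240) in the top crop). I'll correct the shortfall, descend and close gently.

```bash
python3 -m crank '{"travel":[[0.4,-1,0],[0.8,-2.05,0],[0.8,-2.05,-1.5],[0.8,-2.05,-3],[0.8,-2.05,-4]],"turn":[[0,0,0],[0,0,0],[0,0,0],[0,0,0],[0,0,0]],"gripper":[0.3,0.3,0.3,0.3,0.3]}'
python3 -m crank '{"travel":[[0,0,-1],[0,0,-2],[0,0,-3],[0,0,-3.3],[0,0,-3.3]],"turn":[[0,0,0],[0,0,0],[0,0,0],[0,0,0],[0,0,0]],"gripper":[0.3,0.3,0.3,0.3,0.3]}'
python3 -m crank '{"travel":[[0,0,0],[0,0,0],[0,0,0],[0,0,0],[0,0,0]],"turn":[[0,0,0],[0,0,0],[0,0,0],[0,0,0],[0,0,0]],"gripper":[0.5,0.6,0.7,0.8,0.8]}' 20
```

```text
clock: 3.4
position: [0.4922, -0.3316, 0.0827]
tool_rot: [3.141, -0.002, 2.691]
force: [0.0, -0.5, -0.3]
grip_width: 0.0595
finger_force: 0.0
clock: 3.9
position: [0.4927, -0.332, 0.0513]
tool_rot: [3.142, -0.001, 2.691]
force: [-0.3, 0.0, 0.1]
grip_width: 0.0602
finger_force: 0.0
clock: 4.4
position: [0.4931, -0.3322, 0.0521]
tool_rot: [-3.142, 0.001, 2.691]
force: [0.1, 0.1, 3.6]
grip_width: 0.0209
finger_force: 19.5
```

The pin is gripped and there is no side load. Lifting and carrying it to the guide.

```bash
python3 -m crank '{"travel":[[0,0,2],[0,0,4],[0,0,6.5],[0,0,9],[0,0,10.5]],"turn":[[0,0,0],[0,0,0],[0,0,0],[0,0,0],[0,0,0]],"gripper":[0.8,0.8,0.8,0.8,0.8]}' 30
python3 -m crank '{"travel":[[1,4,0],[2,8,0],[3,12,0],[4,16.5,0],[5,21,0]],"turn":[[0,0,0],[0,0,0],[0,0,0],[0,0,0],[0,0,0]],"gripper":[0.8,0.8,0.8,0.8,0.8]}'
python3 -m crank '{"travel":[[1,4,0],[2,8,0],[3,12,0],[4.5,16.5,0],[5.9,20.4,0]],"turn":[[0,0,0],[0,0,0],[0,0,0],[0,0,0],[0,0,0]],"gripper":[0.8,0.8,0.8,0.8,0.8]}'
python3 -m crank '{"travel":[[0,0,0],[0,0,0],[0,0,0],[0,0,0],[0,0,0]],"turn":[[0,0,0],[0,0,0],[0,0,0],[0,0,0],[0,0,0]],"gripper":[0.8,0.8,0.8,0.8,0.8]}'
python3 - <<'E'
from h import *
ims=[]
for n in("top","side"):
    f=bot.grab_frame(n); P=bot.observe()["position"]
    x,y={"top":(190,165),"side":(185,145)}[n]
    print(n,P,[((proj(f,q)-[x,y]+.5)*5-.5).round().tolist() for q in ([P[0],P[1],P[2]-.047],P,[P[0],P[1],P[2]+.019],[.602,.082,.068])])
    ims.append(cv2.resize(f["pixels"][y:y+100,x:x+78,::-1],None,fx=5,fy=5,interpolation=cv2.INTER_CUBIC))
cv2.imwrite("pics/c3.png",np.hstack(ims))
E
```

```text
clock: 4.9
position: [0.4932, -0.3323, 0.1586]
tool_rot: [-3.141, 0.002, 2.691]
force: [0.1, -0.2, -0.5]
grip_width: 0.0205
finger_force: 29.4
clock: 5.4
position: [0.5429, -0.1205, 0.1568]
tool_rot: [-3.142, 0.0, 2.69]
force: [2.2, -0.8, -1.6]
grip_width: 0.0207
finger_force: 29.4
clock: 5.9
position: [0.602, 0.0845, 0.1568]
tool_rot: [3.141, -0.0, 2.692]
force: [1.2, -1.4, -0.9]
grip_width: 0.0205
finger_force: 29.4
clock: 6.4
position: [0.6018, 0.081, 0.1569]
tool_rot: [-3.142, 0.0, 2.689]
force: [-0.5, -0.6, -0.1]
grip_width: 0.0209
finger_force: 29.5
top [0.60182773 0.08115476 0.15688764] [[163.0, 123.0], [157.0, 103.0], [154.0, 94.0], [166.0, 139.0]]
side [0.60186317 0.08133138 0.15688967] [[205.0, 151.0], [201.0, 111.0], [199.0, 94.0], [208.0, 184.0]]
```

View pics/c3.png

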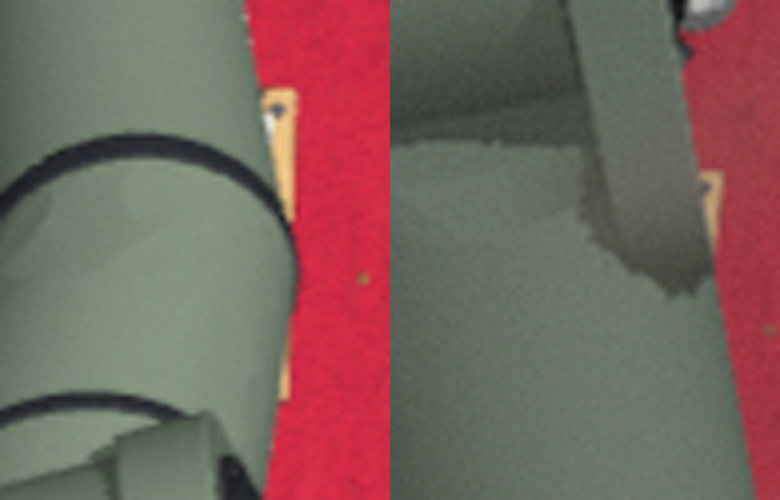

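The arm hides the guide in both pictures, so I'll find the hole by feel.

```bash
python3 -m crank '{"travel":[[0,0,-1],[0,0,-2],[0,0,-3],[0,0,-3.8],[0,0,-3.8]],"turn":[[0,0,0],[0,0,0],[0,0,0],[0,0,0],[0,0,0]],"gripper":[0.8,0.8,0.8,0.8,0.8]}'
python3 -m crank '{"travel":[[0,0,-0.1],[0,0,-0.2],[0,0,-0.3],[0,0,-0.4],[0,0,-0.5]],"turn":[[0,0,0],[0,0,0],[0,0,0],[0,0,0],[0,0,0]],"gripper":[0.8,0.8,0.8,0.8,0.8]}'
```

```text
clock: 7.0
position: [0.6012, 0.0818, 0.1172]
tool_rot: [-3.14, -0.002, 2.691]
force: [-0.2, 0.0, -0.4]
grip_width: 0.0205
finger_force: 29.5
clock: 7.5
position: [0.6019, 0.0819, 0.1138]
tool_rot: [3.141, 0.0, 2.691]
force: [-0.1, -0.1, 0.6]
grip_width: 0.0208
finger_force: 29.5
```

```bash
python3 -m crank '{"travel":[[0,0,-0.1],[0,0,-0.2],[0,0,-0.3],[0,0,-0.3],[0,0,-0.3]],"turn":[[0,0,0],[0,0,0],[0,0,0],[0,0,0],[0,0,0]],"gripper":[0.8,0.8,0.8,0.8,0.8]}'; python3 -c "
from workcell import bot
o=bot.observe();print(o['position'],o['force'],o['moment'])"
```

```text
clock: 8.0
position: [0.6019, 0.0819, 0.1107]
tool_rot: [-3.142, -0.0, 2.691]
force: [0.7, -0.4, 0.2]
grip_width: 0.0204
finger_force: 29.5
[0.60185117 0.08192927 0.1107426 ] [ 0.74710401 -0.41777043  0.24737007] [ 0.01224335  0.05037116 -0.04615769]
```

```bash
python3 -m crank '{"travel":[[0,0,-0.1],[0,0,-0.2],[0,0,-0.3],[0,0,-0.4],[0,0,-0.4]],"turn":[[0,0,0],[0,0,0],[0,0,0],[0,0,0],[0,0,0]],"gripper":[0.8,0.8,0.8,0.8,0.8]}'; python3 -c "
from workcell import bot
o=bot.observe();print(o['position'],o['force'],o['moment'])"
```

```text
clock: 8.5
position: [0.6018, 0.0819, 0.1066]
tool_rot: [-3.141, -0.0, 2.691]
force: [0.0, 0.8, -0.7]
grip_width: 0.0201
finger_force: 29.5
[0.6017988  0.08192388 0.10659933] [ 0.0327072   0.83205608 -0.69857289] [ 0.01305856 -0.03329969  0.02979644]
```

```bash
python3 -m crank '{"travel":[[0,0,-0.25],[0,0,-0.5],[0,0,-0.75],[0,0,-1.0],[0,0,-1.1]],"turn":[[0,0,0],[0,0,0],[0,0,0],[0,0,0],[0,0,0]],"gripper":[0.8,0.8,0.8,0.8,0.8]}'; python3 -c "
from workcell import bot
o=bot.observe();print(o['position'],o['force'],o['moment'])"
```

```text
clock: 9.0
position: [0.6018, 0.0819, 0.0954]
tool_rot: [-3.141, -0.0, 2.691]
force: [1.0, 0.0, 0.4]
grip_width: 0.0202
finger_force: 29.5
[0.60179332 0.08194228 0.09541907] [0.97644381 0.03386753 0.42949342] [ 0.03079016 -0.04634617  0.01722097]
```

```bash
python3 -m crank '{"travel":[[0,0,-0.1],[0,0,-0.2],[0,0,-0.3],[0,0,-0.3],[0,0,-0.3]],"turn":[[0,0,0],[0,0,0],[0,0,0],[0,0,0],[0,0,0]],"gripper":[0.8,0.8,0.8,0.8,0.8]}'; python3 -c "
from workcell import bot
o=bot.observe();print(o['position'],o['force'],o['moment'])"
python3 -m crank '{"travel":[[0,0,0],[0,0,0],[0,0,0],[0,0,0],[0,0,0]],"turn":[[0,0,0],[0,0,0],[0,0,0],[0,0,0],[0,0,0]],"gripper":[0.7,0.6,0.5,0.4,0.3]}'
```

```text
clock: 9.5
position: [0.6019, 0.0819, 0.0928]
tool_rot: [-3.142, 0.0, 2.691]
force: [0.0, 0.4, -0.2]
grip_width: 0.0205
finger_force: 29.5
[0.60187319 0.08192802 0.0927893 ] [ 0.02138787  0.41853585 -0.18328111] [-0.00879139 -0.02689674 -0.00589456]
clock: 10.0
position: [0.6019, 0.0819, 0.0928]
tool_rot: [3.142, 0.0, 2.691]
force: [-0.4, -0.2, 0.0]
grip_width: 0.0598
finger_force: 0.0
```

```bash
python3 -m crank '{"travel":[[0,0,1],[0,0,2.5],[0,0,4],[0,0,5.5],[0,0,6.2]],"turn":[[0,0,0],[0,0,0],[0,0,0],[0,0,0],[0,0,0]],"gripper":[0.3,0.3,0.3,0.4,0.5]}' 20
python3 -m crank '{"travel":[[-3,1.5,0],[-6,3,0],[-9.75,5.2,0],[-9.75,5.2,0],[-9.75,5.2,0]],"turn":[[0,0,0],[0,0,0],[0,0,0],[0,0,0],[0,0,0]],"gripper":[0.53,0.53,0.53,0.53,0.53]}'
python3 - <<'E'
from h import *
ims=[]
for n in("top","side"):
    f=bot.grab_frame(n); P=bot.observe()["position"]
    x,y={"top":(190,165),"side":(185,145)}[n]
    print(n,P,[((proj(f,q)-[x,y]+.5)*5-.5).round().tolist() for q in (P,[.5044,.1343,.125],[.602,.082,.114])])
    ims.append(cv2.resize(f["pixels"][y:y+100,x:x+78,::-1],None,fx=5,fy=5,interpolation=cv2.INTER_CUBIC))
cv2.imwrite("pics/c4.png",np.hstack(ims))
E
```

```text
clock: 10.5
position: [0.6026, 0.082, 0.1572]
tool_rot: [3.14, 0.002, 2.691]
force: [0.3, -0.4, -0.6]
grip_width: 0.0428
finger_force: 0.0
clock: 11.0
position: [0.5042, 0.1346, 0.1554]
tool_rot: [3.141, 0.0, 2.692]
force: [-0.2, -1.1, -0.9]
grip_width: 0.0399
finger_force: 0.0
top [0.50483474 0.13394684 0.15528395] [[62.0, 283.0], [67.0, 293.0], [161.0, 121.0]]
side [0.50510978 0.13361257 0.15511249] [[101.0, 247.0], [105.0, 272.0], [204.0, 147.0]]
```

View pics/c4.png

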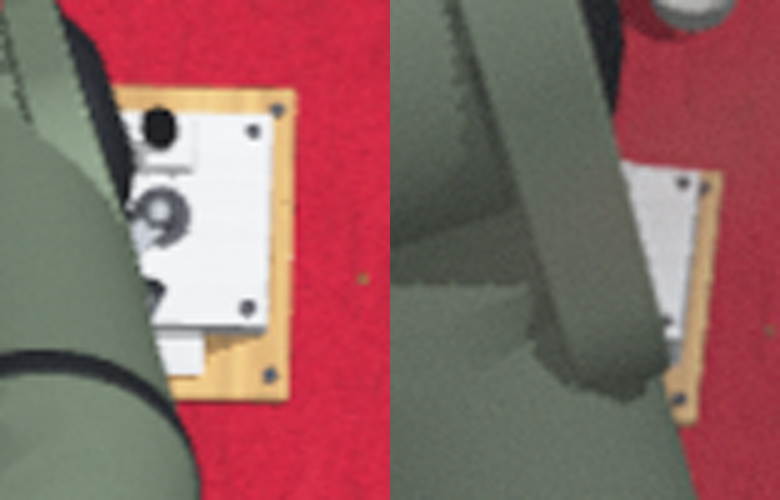

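The top crop shows the pin's head at (160,128), standing in the guide, so the pin stays visible while I crank. Lowering the cage over the handle.

```bash
python3 -m crank '{"travel":[[0,0,-1],[0,0,-2],[0,0,-2.7],[0,0,-3.2],[0,0,-3.6]],"turn":[[0,0,0],[0,0,0],[0,0,0],[0,0,0],[0,0,0]],"gripper":[0.53,0.53,0.53,0.53,0.53]}'
python3 -m crank '{"travel":[[0,0,-0.4],[0,0,-1.4],[0,0,-2.4],[0,0,-3.3],[0,0,-3.3]],"turn":[[0,0,0],[0,0,0],[0,0,0],[0,0,0],[0,0,0]],"gripper":[0.53,0.53,0.53,0.53,0.53]}'
cat >> h.py <<'E'
def pin():
    f=bot.grab_frame("top");p=f["pixels"][183:199,215:229].max(2); m=p<70; ys,xs=np.nonzero(m)
    o=bot.observe(); A=np.array([.560,.0841]); P=np.array(o["position"]); d=P[:2]-A
    print("pin blob n,cx,cy",m.sum(),(xs.mean()+215).round(2),(ys.mean()+183).round(2),"P",(P*1e3).round(1),"F",np.round(o["force"],1),"Mz",round(float(o["moment"][2]),2),"phi",np.degrees(np.arctan2(d[1],d[0])).round(1),"r",(np.hypot(*d)*1e3).round(1),"t",o["clock"])
def go(phi,r=75):
    P=np.array(bot.observe()["position"]);q=np.array([.560,.0841])+r*1e-3*np.array([np.cos(np.radians(phi)),np.sin(np.radians(phi))])
    print(phi,"shift cm",((q-P[:2])*100).round(2))
E
python3 -c "
from h import *
pin();[go(p) for p in (142,146,150,154)]"
```

```text
clock: 11.6
position: [0.5043, 0.1337, 0.118]
tool_rot: [-3.141, -0.0, 2.691]
force: [0.1, -0.3, -0.3]
grip_width: 0.0402
finger_force: 0.0
clock: 12.1
position: [0.5037, 0.1337, 0.0844]
tool_rot: [-3.14, -0.001, 2.691]
force: [0.1, 0.2, -0.1]
grip_width: 0.0402
finger_force: 0.0
pin blob n,cx,cy 49 219.98 191.45 P [504.  133.7  85.1] F [ 0.1 -0.3 -0.2] Mz -0.04 phi 138.4 r 74.8 t 12.15
142 shift cm [-0.31 -0.35]
146 shift cm [-0.62 -0.77]
150 shift cm [-0.89 -1.21]
154 shift cm [-1.14 -1.68]
```

```bash
python3 -m crank '{"travel":[[0,0,0],[-0.15,-0.2,0],[-0.31,-0.35,0],[-0.46,-0.56,0],[-0.62,-0.77,0]],"turn":[[0,0,0],[0,0,0],[0,0,0],[0,0,0],[0,0,0]],"gripper":[0.6,0.72,0.72,0.72,0.72]}'
python3 -c "
from h import *
pin();[go(p) for p in (150,154,158,160)]"
```

```text
clock: 12.65
position: [0.498, 0.1262, 0.0859]
tool_rot: [3.141, 0.0, 2.691]
force: [-0.7, 1.7, 0.7]
grip_width: 0.0238
finger_force: 0.8
pin blob n,cx,cy 87 219.07 191.28 P [497.8 125.8  85.9] F [ 0.6 -0.3  0. ] Mz 0.01 phi 146.2 r 74.9 t 12.7
150 shift cm [-0.27 -0.42]
154 shift cm [-0.52 -0.88]
158 shift cm [-0.73 -1.36]
160 shift cm [-0.83 -1.6 ]
```

```bash
python3 -m crank '{"travel":[[-0.2,-0.3,0],[-0.4,-0.6,0],[-0.55,-0.95,0],[-0.7,-1.28,0],[-0.83,-1.6,0]],"turn":[[0,0,2],[0,0,4],[0,0,6],[0,0,8],[0,0,10]],"gripper":[0.72,0.72,0.72,0.72,0.72]}'
python3 - <<'E'
from h import *
pin();[go(p) for p in (164,167,170,174)]
p=bot.grab_frame("top")["pixels"][165:265,190:290,::-1];cv2.imwrite("pics/c5.png",cv2.resize(p,None,fx=5,fy=5,interpolation=cv2.INTER_CUBIC))
E
```

```text
clock: 13.2
position: [0.4896, 0.1099, 0.0857]
tool_rot: [-3.142, -0.0, 2.869]
force: [0.1, 1.4, 0.5]
grip_width: 0.0235
finger_force: 0.7
pin blob n,cx,cy 76 222.72 190.76 P [489.4 109.3  85.7] F [-0.1 -0.1  0.7] Mz -0.0 phi 160.4 r 75.0 t 13.25
164 shift cm [-0.15 -0.45]
167 shift cm [-0.25 -0.83]
170 shift cm [-0.32 -1.22]
174 shift cm [-0.4  -1.73]
```

View pics/c5.png

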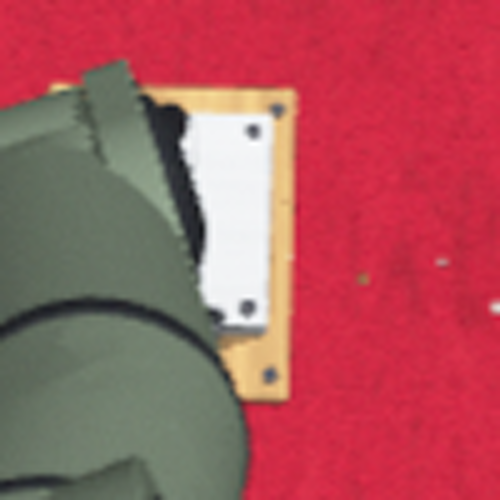

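The arm now hides the pin head in the top view, so from here I go by feel, in small slow steps.

```bash
python3 -m crank '{"travel":[[-0.07,-0.2,0],[-0.13,-0.4,0],[-0.18,-0.6,0],[-0.23,-0.75,0],[-0.28,-0.95,0]],"turn":[[0,0,1],[0,0,2],[0,0,3],[0,0,4],[0,0,5]],"gripper":[0.72,0.72,0.72,0.72,0.72]}'
python3 -c "
from h import *
pin();[go(p) for p in (170,172,174,176)]"
```

```text
clock: 13.8
position: [0.487, 0.1006, 0.0857]
tool_rot: [-3.142, -0.0, 2.954]
force: [-1.4, 1.9, -0.8]
grip_width: 0.0238
finger_force: 0.7
pin blob n,cx,cy 42 225.81 191.38 P [486.9 100.2  85.7] F [-0.   0.6 -0.7] Mz -0.01 phi 167.6 r 74.8 t 13.85
170 shift cm [-0.08 -0.31]
172 shift cm [-0.12 -0.57]
174 shift cm [-0.15 -0.83]
176 shift cm [-0.17 -1.09]
```

```bash
python3 -m crank '{"travel":[[0,-0.07,0],[-0.01,-0.14,0],[-0.03,-0.2,0],[-0.04,-0.26,0],[-0.05,-0.33,0]],"turn":[[0,0,0.5],[0,0,1],[0,0,1.5],[0,0,2],[0,0,2.5]],"gripper":[0.72,0.72,0.72,0.72,0.72]}'
python3 -c "
from h import *
pin();[go(p) for p in (172,174,176,178)]"
```

```text
clock: 14.35
position: [0.4866, 0.0974, 0.0858]
tool_rot: [3.142, 0.0, 2.997]
force: [-0.0, 1.2, -0.6]
grip_width: 0.0242
finger_force: 0.5
pin blob n,cx,cy 26 226.69 190.42 P [486.6  97.2  85.8] F [ 0.   1.5 -1.1] Mz 0.03 phi 169.8 r 74.6 t 14.4
172 shift cm [-0.08 -0.27]
174 shift cm [-0.12 -0.53]
176 shift cm [-0.14 -0.79]
178 shift cm [-0.15 -1.05]
```

```bash
python3 -m crank '{"travel":[[-0.02,-0.07,0],[-0.04,-0.14,0],[-0.06,-0.2,0],[-0.08,-0.26,0],[-0.09,-0.33,0]],"turn":[[0,0,0.5],[0,0,1],[0,0,1.5],[0,0,2],[0,0,2.5]],"gripper":[0.72,0.72,0.72,0.72,0.72]}'
python3 -c "
from h import *
pin();[go(p) for p in (175,178)]"
```

```text
clock: 14.9
position: [0.4857, 0.0941, 0.0858]
tool_rot: [3.142, 0.0, 3.041]
force: [1.5, 0.8, -0.0]
grip_width: 0.0238
finger_force: 0.4
pin blob n,cx,cy 12 227.08 188.5 P [485.7  93.9  85.8] F [ 0.3  0.4 -0.1] Mz 0.04 phi 172.5 r 75.0 t 14.95
175 shift cm [-0.04 -0.33]
178 shift cm [-0.06 -0.72]
```

```bash
python3 -m crank '{"travel":[[0,-0.07,0],[-0.01,-0.14,0],[-0.02,-0.2,0],[-0.02,-0.26,0],[-0.03,-0.33,0]],"turn":[[0,0,0.5],[0,0,1],[0,0,1.5],[0,0,2],[0,0,2.5]],"gripper":[0.72,0.72,0.72,0.72,0.72]}'
python3 -c "
from h import *
pin();[go(p) for p in (178,180)]"
```

```text
clock: 15.45
position: [0.4853, 0.0908, 0.0858]
tool_rot: [-3.142, -0.0, 3.084]
force: [-0.2, 1.2, 0.5]
grip_width: 0.0238
finger_force: 0.5
pin blob n,cx,cy 5 227.6 186.4 P [485.3  90.6  85.8] F [-0.   0.5  0.5] Mz -0.01 phi 175.0 r 75.0 t 15.5
178 shift cm [-0.03 -0.39]
180 shift cm [-0.03 -0.65]
```

```bash
python3 -m crank '{"travel":[[0,-0.07,0],[-0.01,-0.14,0],[-0.01,-0.21,0],[-0.02,-0.28,0],[-0.02,-0.35,0]],"turn":[[0,0,0.5],[0,0,1],[0,0,1.5],[0,0,2],[0,0,2.5]],"gripper":[0.72,0.72,0.72,0.72,0.72]}'
python3 -c "
from h import *
pin();[go(p) for p in (180,182)]"
```

```text
clock: 16.0
position: [0.4851, 0.0872, 0.0857]
tool_rot: [-3.142, -0.0, 3.128]
force: [-1.5, 2.0, 1.1]
grip_width: 0.024
finger_force: 0.5
pin blob n,cx,cy 0 nan nan P [485.1  87.1  85.7] F [-1.1  0.3 -0.3] Mz -0.03 phi 177.7 r 75.0 t 16.05
180 shift cm [-0.01 -0.3 ]
182 shift cm [-0.01 -0.56]h.py:16: RuntimeWarning: Mean of empty slice.
  print("pin blob n,cx,cy",m.sum(),(xs.mean()+215).round(2),(ys.mean()+183).round(2),"P",(P*1e3).round(1),"F",np.round(o["force"],1),"Mz",round(float(o["moment"][2]),2),"phi",np.degrees(np.arctan2(d[1],d[0])).round(1),"r",(np.hypot(*d)*1e3).round(1),"t",o["clock"])
  ret = ret.dtype.type(ret / rcount)
```

```bash
python3 -m crank '{"travel":[[0,-0.07,0],[0,-0.14,0],[0,-0.21,0],[0,-0.28,0],[0,-0.35,0]],"turn":[[0,0,0.5],[0,0,1],[0,0,1.5],[0,0,2],[0,0,2.5]],"gripper":[0.72,0.72,0.72,0.72,0.72]}'
python3 -c "
from h import *
[go(p) for p in (183,186)]"
```

```text
clock: 16.55
position: [0.4851, 0.0837, 0.0857]
tool_rot: [-3.142, -0.0, -3.112]
force: [-1.5, 1.5, -0.7]
grip_width: 0.0242
finger_force: 0.6
183 shift cm [-0.   -0.36]
186 shift cm [ 0.03 -0.75]
```

```bash
python3 -m crank '{"travel":[[0,-0.07,0],[0,-0.14,0],[0,-0.21,0],[0,-0.28,0],[0.01,-0.35,0]],"turn":[[0,0,0.5],[0,0,1],[0,0,1.5],[0,0,2],[0,0,2.5]],"gripper":[0.72,0.72,0.72,0.72,0.72]}'
python3 -c "
from h import *
[go(p) for p in (186,189)]"
```

```text
clock: 17.05
position: [0.4853, 0.0802, 0.0858]
tool_rot: [-3.142, -0.0, -3.068]
force: [-2.0, 1.3, 0.2]
grip_width: 0.024
finger_force: 0.5
186 shift cm [ 0.02 -0.4 ]
189 shift cm [ 0.07 -0.79]
```

```bash
python3 -m crank '{"travel":[[0,-0.07,0],[0.01,-0.14,0],[0.01,-0.21,0],[0.02,-0.28,0],[0.02,-0.35,0]],"turn":[[0,0,0.5],[0,0,1],[0,0,1.5],[0,0,2],[0,0,2.5]],"gripper":[0.72,0.72,0.72,0.72,0.72]}'
python3 -c "
from h import *
[go(p) for p in (188,191)]"
```

```text
clock: 17.55
position: [0.4855, 0.0768, 0.0858]
tool_rot: [-3.142, 0.0, -3.024]
force: [-0.5, 0.8, -0.3]
grip_width: 0.0238
finger_force: 0.5
188 shift cm [ 0.02 -0.31]
191 shift cm [ 0.09 -0.7 ]
```

```bash
python3 -m crank '{"travel":[[0,-0.07,0],[0.01,-0.14,0],[0.01,-0.21,0],[0.02,-0.28,0],[0.03,-0.35,0]],"turn":[[0,0,0.5],[0,0,1],[0,0,1.5],[0,0,2],[0,0,2.5]],"gripper":[0.72,0.72,0.72,0.72,0.72]}'
python3 -c "
from h import *
[go(p) for p in (191,194)]"
```

```text
clock: 18.05
position: [0.4858, 0.0732, 0.0858]
tool_rot: [-3.142, 0.0, -2.981]
force: [0.1, 0.9, -0.6]
grip_width: 0.0237
finger_force: 0.4
191 shift cm [ 0.05 -0.34]
194 shift cm [ 0.14 -0.73]
```

```bash
python3 -m crank '{"travel":[[0.01,-0.07,0],[0.02,-0.14,0],[0.03,-0.21,0],[0.04,-0.28,0],[0.06,-0.35,0]],"turn":[[0,0,0.5],[0,0,1],[0,0,1.5],[0,0,2],[0,0,2.5]],"gripper":[0.72,0.72,0.72,0.72,0.72]}'
python3 -c "
from h import *
[go(p) for p in (194,197)]"
```

```text
clock: 18.55
position: [0.4863, 0.0698, 0.0858]
tool_rot: [-3.142, -0.0, -2.937]
force: [-0.2, -0.3, 0.8]
grip_width: 0.024
finger_force: 0.5
194 shift cm [ 0.09 -0.38]
197 shift cm [ 0.2  -0.76]
```

```bash
python3 -m crank '{"travel":[[0.02,-0.07,0],[0.03,-0.14,0],[0.05,-0.21,0],[0.07,-0.28,0],[0.09,-0.35,0]],"turn":[[0,0,0.5],[0,0,1],[0,0,1.5],[0,0,2],[0,0,2.5]],"gripper":[0.72,0.72,0.72,0.72,0.72]}'
python3 -c "
from h import *
[go(p) for p in (196,199)]"
```

```text
clock: 19.05
position: [0.4872, 0.0663, 0.0857]
tool_rot: [3.142, -0.0, -2.894]
force: [-1.7, 1.0, 0.3]
grip_width: 0.0237
finger_force: 1.5
196 shift cm [ 0.08 -0.29]
199 shift cm [ 0.19 -0.66]
```

Pad force rose to 1.5 N, so I'll check with smaller steps.

```bash
python3 -m crank '{"travel":[[0,0,0],[0,0,0],[0.01,-0.03,0],[0.02,-0.07,0],[0.02,-0.07,0]],"turn":[[0,0,0],[0,0,0],[0,0,0],[0,0,0],[0,0,0]],"gripper":[0.72,0.72,0.72,0.72,0.72]}'
```

```text
clock: 19.55
position: [0.4873, 0.0659, 0.0857]
tool_rot: [3.141, -0.0, -2.894]
force: [-4.0, 4.5, 1.5]
grip_width: 0.0242
finger_force: 2.2
```

```bash
python3 -m crank '{"travel":[[0,0,0],[0,0,0],[0,0,0],[0,0,0],[0,0,0]],"turn":[[0,0,0],[0,0,0],[0,0,0],[0,0,0],[0,0,0]],"gripper":[0.72,0.72,0.72,0.72,0.72]}'
python3 -c "
from workcell import bot
for i in range(4):
  bot.grab_frame('top');o=bot.observe();print(o['position'].round(4) if hasattr(o['position'],'round') else o['position'],[round(float(x),1) for x in o['force']],o['finger_force'])"
```

```text
clock: 20.05
position: [0.4872, 0.0658, 0.0857]
tool_rot: [3.141, -0.0, -2.894]
force: [-3.6, 3.9, 1.3]
grip_width: 0.0237
finger_force: 2.3
[0.4872 0.0659 0.0857] [-3.9, 3.4, 0.4] 2.253006622195244
[0.4872 0.0658 0.0857] [-3.7, 3.6, 1.0] 2.251669317483902
[0.4872 0.0659 0.0857] [-3.0, 3.5, 1.3] 2.2530752420425415
[0.4872 0.0659 0.0857] [-2.8, 3.8, 0.4] 2.252311035990715
```

There is a steady 5 N or so while stationary, so the crank is against the pin. One tiny nudge to confirm, then I'll back off and lift clear.

```bash
python3 -m crank '{"travel":[[0,-0.02,0],[0.01,-0.04,0],[0.01,-0.04,0],[0.01,-0.04,0],[0.01,-0.04,0]],"turn":[[0,0,0],[0,0,0],[0,0,0],[0,0,0],[0,0,0]],"gripper":[0.72,0.72,0.72,0.72,0.72]}'
```

```text
clock: 20.75
position: [0.4873, 0.0656, 0.0857]
tool_rot: [3.141, -0.0, -2.894]
force: [-4.0, 5.1, 1.2]
grip_width: 0.0241
finger_force: 2.9
```

```bash
python3 -m crank '{"travel":[[-0.03,0.1,0],[-0.06,0.25,0],[-0.1,0.4,0],[-0.1,0.4,0],[-0.1,0.4,0]],"turn":[[0,0,0],[0,0,0],[0,0,0],[0,0,0],[0,0,0]],"gripper":[0.65,0.55,0.5,0.5,0.5]}'
python3 -m crank '{"travel":[[0,0,1],[0,0,2],[0,0,4],[0,0,6],[0,0,8]],"turn":[[0,0,0],[0,0,0],[0,0,0],[0,0,0],[0,0,0]],"gripper":[0.5,0.5,0.5,0.5,0.5]}'
python3 -m crank '{"travel":[[-1,4,0],[-2,8,0],[-2,12,0],[-2,15,0],[-2,17,0]],"turn":[[0,0,-8],[0,0,-16],[0,0,-24],[0,0,-32],[0,0,-40]],"gripper":[0.5,0.6,0.8,1,1]}'
python3 - <<'E'
from h import *
ims=[]
for n in("top","side"):
    f=bot.grab_frame(n); P=bot.observe()["position"]
    x,y={"top":(190,165),"side":(185,145)}[n]
    print(n,P,[((proj(f,q)-[x,y]+.5)*5-.5).round().tolist() for q in ([.602,.082,.114],[.602,.082,.092],[.602,.082,.068])])
    ims.append(cv2.resize(f["pixels"][y:y+100,x:x+78,::-1],None,fx=5,fy=5,interpolation=cv2.INTER_CUBIC))
cv2.imwrite("pics/c6.png",np.hstack(ims))
E
```

```text
clock: 21.25
position: [0.4866, 0.0692, 0.0858]
tool_rot: [-3.141, 0.0, -2.894]
force: [-0.1, -0.2, -0.2]
grip_width: 0.0427
finger_force: 0.0
clock: 21.75
position: [0.4866, 0.0691, 0.1675]
tool_rot: [-3.142, 0.001, -2.894]
force: [0.8, 1.2, 0.2]
grip_width: 0.0431
finger_force: 0.0
clock: 22.25
position: [0.4662, 0.2418, 0.1668]
tool_rot: [3.14, 0.0, 2.687]
force: [0.5, 0.2, -0.8]
grip_width: -0.0002
finger_force: 0.0
top [0.46599507 0.24458177 0.16676023] [[161.0, 121.0], [163.0, 130.0], [166.0, 139.0]]
side [0.46609258 0.24241624 0.16661985] [[204.0, 147.0], [206.0, 165.0], [208.0, 184.0]]
```

View pics/c6.png

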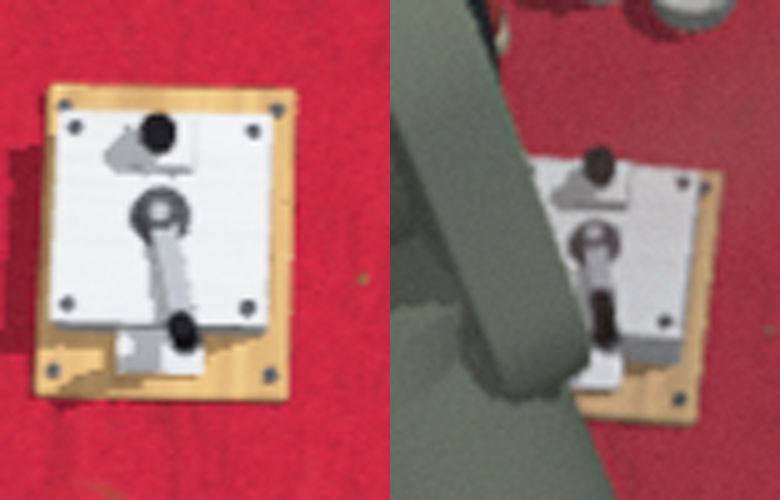

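The pin head now sits low on the boss (side crop (210,166), top crop (158,133)) and the crank arm points toward the robot, so the pin has dropped. Moving over it with the fingers shut.

```bash
python3 -m crank '{"travel":[[2.7,-3.2,0],[5.4,-6.4,0],[8.2,-9.6,0],[11,-13,0],[13.6,-16,0]],"turn":[[0,0,0],[0,0,0],[0,0,0],[0,0,0],[0,0,0]],"gripper":[1,1,1,1,1]}'
python3 -m crank '{"travel":[[0,0,-1],[0,0,-2],[0,0,-3],[0,0,-4],[0,0,-5]],"turn":[[0,0,0],[0,0,0],[0,0,0],[0,0,0],[0,0,0]],"gripper":[1,1,1,1,1]}'
python3 -m crank '{"travel":[[0,0,0],[0,0,0],[0,0,0],[0,0,0],[0,0,0]],"turn":[[0,0,0],[0,0,0],[0,0,0],[0,0,0],[0,0,0]],"gripper":[1,1,1,1,1]}'
```

```text
clock: 22.85
position: [0.6035, 0.0762, 0.1667]
tool_rot: [3.141, 0.001, 2.692]
force: [-0.1, 0.7, -0.4]
grip_width: -0.0
finger_force: 0.0
clock: 23.35
position: [0.6021, 0.08, 0.1151]
tool_rot: [3.142, -0.0, 2.692]
force: [0.8, -0.6, -0.0]
grip_width: -0.0002
finger_force: 0.0
clock: 23.85
position: [0.6027, 0.0793, 0.1161]
tool_rot: [3.141, 0.0, 2.691]
force: [0.1, 0.9, -0.2]
grip_width: -0.0002
finger_force: 0.0
```

```bash
python3 -m crank '{"travel":[[-0.08,0.26,0],[-0.08,0.26,-0.5],[-0.08,0.26,-1],[-0.08,0.26,-1.5],[-0.08,0.26,-1.8]],"turn":[[0,0,0],[0,0,0],[0,0,0],[0,0,0],[0,0,0]],"gripper":[1,1,1,1,1]}'
python3 -m crank '{"travel":[[0,0,-0.1],[0,0,-0.2],[0,0,-0.3],[0,0,-0.4],[0,0,-0.5]],"turn":[[0,0,0],[0,0,0],[0,0,0],[0,0,0],[0,0,0]],"gripper":[1,1,1,1,1]}'
```

```text
clock: 24.35
position: [0.6015, 0.0818, 0.097]
tool_rot: [-3.141, -0.001, 2.691]
force: [-0.7, -0.2, -0.0]
grip_width: -0.0001
finger_force: 0.0
clock: 24.85
position: [0.602, 0.0819, 0.093]
tool_rot: [3.141, 0.001, 2.691]
force: [-0.1, -0.1, 5.6]
grip_width: -0.0
finger_force: 2.7
```

```bash
python3 -m crank '{"travel":[[0,0,-0.05],[0,0,-0.1],[0,0,-0.15],[0,0,-0.2],[0,0,-0.25]],"turn":[[0,0,0],[0,0,0],[0,0,0],[0,0,0],[0,0,0]],"gripper":[1,1,1,1,1]}'
```

```text
clock: 25.35
position: [0.6021, 0.0818, 0.0907]
tool_rot: [3.141, 0.001, 2.691]
force: [-1.9, -0.1, 5.8]
grip_width: 0.0001
finger_force: 2.9
```

```bash
python3 -m crank '{"travel":[[0,0,-0.07],[0,0,-0.14],[0,0,-0.21],[0,0,-0.28],[0,0,-0.35]],"turn":[[0,0,0],[0,0,0],[0,0,0],[0,0,0],[0,0,0]],"gripper":[1,1,1,1,1]}'
```

```text
clock: 25.85
position: [0.6021, 0.0819, 0.0872]
tool_rot: [3.141, 0.001, 2.691]
force: [-1.0, 0.5, 5.5]
grip_width: 0.0002
finger_force: 3.0
```

```bash
python3 -m crank '{"travel":[[0,0,-0.05],[0,0,-0.1],[0,0,-0.15],[0,0,-0.2],[0,0,-0.25]],"turn":[[0,0,0],[0,0,0],[0,0,0],[0,0,0],[0,0,0]],"gripper":[1,1,1,1,1]}'
```

```text
clock: 26.35
position: [0.6021, 0.0819, 0.0847]
tool_rot: [3.141, 0.001, 2.691]
force: [-0.8, -0.0, 5.3]
grip_width: -0.0
finger_force: 3.0
```

```bash
python3 -m crank '{"travel":[[0,0,-0.03],[0,0,-0.06],[0,0,-0.09],[0,0,-0.12],[0,0,-0.12]],"turn":[[0,0,0],[0,0,0],[0,0,0],[0,0,0],[0,0,0]],"gripper":[1,1,1,1,1]}'
```

```text
clock: 26.85
position: [0.6021, 0.0819, 0.084]
tool_rot: [3.141, 0.001, 2.691]
force: [-4.1, -0.9, 16.1]
grip_width: -0.0002
finger_force: 7.9
```

Bottomed out at z = 84 mm with 16 N. I'll hold briefly, then release and retreat.

```bash
python3 -m crank '{"travel":[[0,0,0],[0,0,0],[0,0,0],[0,0,0],[0,0,0]],"turn":[[0,0,0],[0,0,0],[0,0,0],[0,0,0],[0,0,0]],"gripper":[1,1,1,1,1]}'
python3 -m crank '{"travel":[[0,0,0.5],[0,0,2],[0,0,4],[0,0,6],[0,0,9]],"turn":[[0,0,0],[0,0,0],[0,0,0],[0,0,0],[0,0,0]],"gripper":[1,1,1,1,1]}'
python3 -m crank '{"travel":[[-3,4,0],[-6,8,0],[-9,12,0],[-12,15,0],[-13.6,17,0]],"turn":[[0,0,0],[0,0,0],[0,0,0],[0,0,0],[0,0,0]],"gripper":[1,1,1,1,1]}'
python3 - <<'E'
from h import *
ims=[]
for n in("top","side"):
    f=bot.grab_frame(n); x,y={"top":(190,165),"side":(185,145)}[n]
    ims.append(cv2.resize(f["pixels"][y:y+100,x:x+78,::-1],None,fx=5,fy=5,interpolation=cv2.INTER_CUBIC))
cv2.imwrite("pics/c7.png",np.hstack(ims))
E
```

```text
clock: 27.35
position: [0.6021, 0.0819, 0.084]
tool_rot: [3.141, 0.001, 2.691]
force: [-3.5, -0.0, 15.1]
grip_width: -0.0001
finger_force: 7.9
clock: 27.85
position: [0.6012, 0.0817, 0.1739]
tool_rot: [-3.141, -0.001, 2.691]
force: [-0.8, -0.3, 0.1]
grip_width: 0.0
finger_force: 0.0
clock: 28.35
position: [0.4634, 0.2543, 0.1741]
tool_rot: [3.141, -0.0, 2.694]
force: [1.7, -0.7, -0.4]
grip_width: 0.0001
finger_force: 0.0
```

View pics/c7.png

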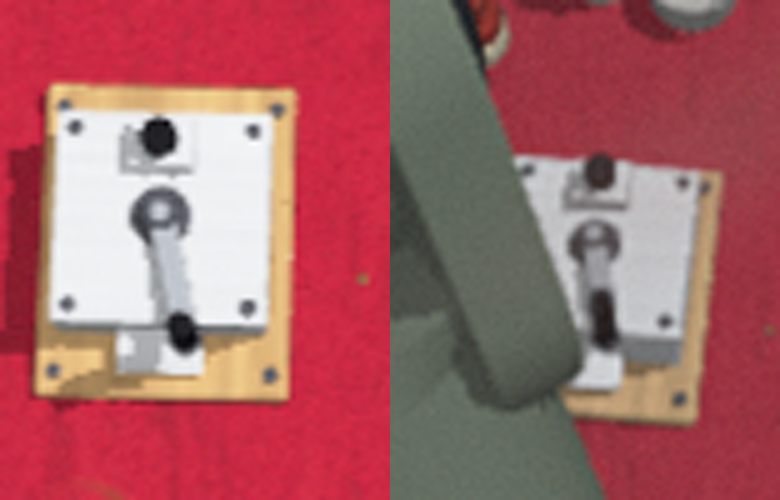

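The pin head now sits flat on the boss (top crop (159,137), side crop (210,172)), its shadow has shrunk, and the crank hasn't moved. Handing in.

```bash
python3 -c "
from workcell import bot
print(bot.job_done())"
```

```text
the job is handed in; nothing more can be done
None
```

The mill is locked and the job is handed in: the crank came up against the dropped pin at about 6 N, and I then let go of it and pressed the pin fully home with a final push of about 16 N, done in about 28 s with nothing else touched.

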